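Open the sample chamber of the round-window tester

ROBOT

A 6-joint arm with a two-finger parallel gripper is mounted at the origin on the work surface. World frame = base frame: x ahead of the robot, y to its left, z up, the work surface at z = 0. Lengths are in m, angles in rad, forces in N, time in s.
With the tool pointing down it reaches from about 0.25 to 0.775 m from the base axis. Payload 4 kg.
Tool frame: the origin (TCP) lies midway between the tips of the shut fingers; the grasp point (between the pads) lies robot.tcp_to_grasp behind it (robot.tcp_to_grasp is the distance from the TCP to the grasp point, in m); y points along the fingers, x is the direction in which the jaws open and shut, and the axes are right-handed (so a half turn about y gives the same grasp; the last joint's range is limited). The gripper opens to 94 mm and grips with 3 to 60 N. Pads are 16 mm wide; open, the fingers measure 119 mm over their backs; the gripper's body (75 mm by 177 mm) begins 78 mm behind the grasp point.
Start: joints at [-1.215, 0.087, 1.371, -0, 1.684, -0.103], TCP at [0.244, -0.493, 0.206] pointing down, gripper open.
Joint ranges: [-3.1, 3.1], [-0.76, 2.03], [0.27, 2.55], [-1.08, 4.22], [0.17, 2.65], [-2.57, 2.57]. Speed limits (rad/s): [2.79, 2.79, 3.14, 3.14, 3.14, 3.14].

INTERFACE

Orientations are given as [roll, pitch, yaw] about the fixed x, y, z axes, in that order (R = Rz(yaw) Ry(pitch) Rx(roll)).
In Python, from bench import robot gives the robot as it stands.
- The arm moves only by the tool arm_command, never from a script. Its argument "series" is text: rows parted by semicolons, each of 7 numbers parted by spaces: the turn, a rotation vector about the tool's x, y, z in rad, then the shift along the tool's x, y, z in m, then the finger opening in m, from 0 to 0.094. A call has 1 to 12 rows; each row shifts and turns the pose as measured when the row begins, along the tool's axes as they then stand; what a row does not reach is not made up. A row lasts 1/10 s, in which the tool goes at most 50 mm and 8.59 degrees, less where a joint would pass 70% of its speed; a pose out of reach is approached as far as the arm can. A call with a gripper value outside its range is refused whole. The fingers move at their own pace and stop on an object; the grip force is fixed at half the most. Time passes only in rows, so rows that do not move let the fingers close. It gives the time, the measured TCP pose, the force and the opening at its end, in the units of the state.
- robot.get_obs(): the state, without advancing time (a new reading comes with each control period).
- robot.snapshot(name): name is "scene" or "side" or "wrist"; returns the picture (420x560x3 uint8, blue, green, red); there is no depth.
- robot.camera_params(name): a dict with "fx", "fy", "cx", "cy" (pixels), "extrinsics" (4x4, takes a point from camera to world coordinates). Camera axes: x right, y up, looking along -z (the intrinsics and any distortion apply to the point x, -y, -z); pixel columns grow to the right and rows downward; lengths in m; the calibration is good to about 2 mm. A picture is of the moment at which its call begins: read the wrist's pose just before it. camera_params takes no time and is no camera call; for the wrist camera it gives the pose at the moment of the call.
- robot.close_job(): hands the job in, once; it reports no verdict.
Trained networks look in the newest picture that a camera, given by its name, has taken for a name from the list of things; names that differ only in an ending like _2 or _b are one class to them, and where a whole thing is asked for, a point or a joint stands for the part that bears it (a point fixed in the world has none). Each returns a list of dicts, best first, with "score" (0 to 1); they miss things now and then, are a little off and sometimes report something else, mostly with a low value. They report only what shows in the picture. A call takes as long as a camera call.
- robot.spot_in(camera, target): "centre" ([x, y, z] in m, in the coordinates of the camera as it stood for that picture, good to about 4 mm: the middle of the surface that is visible of it).
The state is a dict: "time": time; "joint_positions": joint angles; "qvel": joint speeds; "joint_torque": joint torques, N m; "tool_pos": TCP position; "ee_rot": TCP orientation; "wrist_force": force on the tool from outside, world axes, zero at the start; "wrist_torque": the same for the moment, N m; "width": finger opening in m.
Only numpy, scipy, OpenCV 4.12 (cv2) and the standard library are available. Lean on these libraries where they do the work, as an engineer would, in place of code of your own. Each camera call takes 0.05 s, during which the arm holds its last target.

TASK

Open the sample chamber of the bench tester whose lid has the round window: press down its front release tab so that the lid springs ajar, then push the lid back past upright until it rests fully open against its hinge stop. Leave the other tester shut, leave the specimen inside and everything else on the bench where they are, and pick nothing up.

Things in the scene. Friction and masses are not known exactly. Their poses are not given: they have to be found in the camera images.
- tester_round: White bench tester whose grey lid has a round dark window (60 mm steel bezel); the two testers are otherwise alike. Fixed. Housing 200 x 140 x 60 mm (x, y, z); origin on the bench, mid-width, 75 mm behind the front face; +x to its rear, z up. Under the lid an open chamber 110 x 116 mm, floor 20 mm up; a flat-topped control head lies behind the hinge. Release tab mid-front.
- lid_round (a joint): Lid, plate 127 mm from hinge to front edge, 124 wide, 8 thick, 90 g. 0 rad shut and latched, grows as it opens, stop at 1.95 (leans back beyond upright). Unlatched, a spring pin lifts it within 1 s to about 0.4 rad and holds it ajar; then it must be pushed. Let go before upright it falls back ajar; beyond upright it falls to the stop and stays.
- lid_round_hinge (a point): Middle of the lid's hinge line: mid-thickness of the plate, 55 mm behind the tester's origin, 64 mm above the bench; the hinge runs along the tester's y axis.
- lid_round_edge (a point): Middle of the lid's front edge, mid-thickness (moves with the lid).
- tab_round (a joint): Release tab, a rocker: 0 rad at rest, 0.30 rad pressed right down. About 1 N to start and 4 N to hold down at the pad's middle, springs back when let go. The lid is freed at about 0.2 rad.
- tab_round_pad (a point): Middle of the pressing face of the tab's pad: steel pad 36 mm wide (y), free pressing face about 30 mm deep (x), facing up, 52 mm above the bench, 31 mm in front of the housing's front face. It goes down about 7 mm when pressed. The tab's hook, behind it over the lid edge, rises to 74 mm above the bench.
- tester_slot: White bench tester whose grey lid has a narrow oblong dark window (90 x 28 mm steel bezel); the two testers are otherwise alike. Fixed. Housing 200 x 140 x 60 mm (x, y, z); origin on the bench, mid-width, 75 mm behind the front face; +x to its rear, z up. Under the lid an open chamber 110 x 116 mm, floor 20 mm up; a flat-topped control head lies behind the hinge. Release tab mid-front.
- lid_slot (a joint): Lid, plate 127 mm from hinge to front edge, 124 wide, 8 thick, 90 g. 0 rad shut and latched, grows as it opens, stop at 1.95 (leans back beyond upright). Unlatched, a spring pin lifts it within 1 s to about 0.4 rad and holds it ajar; then it must be pushed. Let go before upright it falls back ajar; beyond upright it falls to the stop and stays.
- lid_slot_hinge (a point): Middle of the lid's hinge line: mid-thickness of the plate, 55 mm behind the tester's origin, 64 mm above the bench; the hinge runs along the tester's y axis.
- lid_slot_edge (a point): Middle of the lid's front edge, mid-thickness (moves with the lid).
- tab_slot (a joint): Release tab, a rocker: 0 rad at rest, 0.30 rad pressed right down. About 1 N to start and 4 N to hold down at the pad's middle, springs back when let go. The lid is freed at about 0.2 rad.
- tab_slot_pad (a point): Middle of the pressing face of the tab's pad: steel pad 36 mm wide (y), free pressing face about 30 mm deep (x), facing up, 52 mm above the bench, 31 mm in front of the housing's front face. It goes down about 7 mm when pressed. The tab's hook, behind it over the lid edge, rises to 74 mm above the bench.
- specimen_center (a point): Loose aluminium specimen disc, 50 mm across, 14 mm tall, standing on the chamber floor of the round-window tester under its lid; centre, half-way up.
- bottle: Loose bystander: small white bottle with a grey cap, 38 mm across, 75 mm tall, standing; origin under its middle, on the bench.
- gauge_block: Loose bystander: steel gauge block 35 x 30 x 35 mm; origin under its middle, on the bench.
- cup: Loose bystander: white cup, 60 mm across, 65 mm tall, standing; origin under its middle, on the bench.
- ring_gauge: Loose bystander: stepped steel plug gauge, 48 mm across, 32 mm tall, standing; origin under its middle, on the bench.
- driver: Loose bystander: screwdriver, 170 mm long, lying; origin under its middle, on the bench.
- notebook: Loose bystander: paper notebook 150 x 100 x 12 mm, lying; origin under its middle, on the bench.
- calipers: Loose bystander: calipers, 150 mm long, lying; origin under its middle, on the bench.

How it is judged:
By the outcome, as a careful person would: the job done as asked, in the order asked, and still so for the second after the job is handed in, with the robot touching nothing.
It also fails if it takes over 46 s, if anything falls off the work surface, if the arm or the gripper's body presses on something with over 40 N, if the wrist force passes 120 N, or if a joint passes its speed limit or range.

## Working session

There is one attempt and no reset: what is moved stays moved. The work goes in short steps, Python scripts to look and compute and a tool call to move; the robot and the scene stay as the last step left them, time stands still between calls to the robot, and variables do not carry over. Pictures are saved under pics/ and viewed, and the job is handed in when it is done.

Besides the shell and the picture viewer there is one more tool, called as name(argument=value, ...), one argument or row to a line, values as JSON. arm_command: Moves the arm, as the interface text tells. Its arguments: {"type":"object","properties":{"series":{"type":"string"}},"required":["series"]}

```bash
ls; mkdir -p pics; python3 - <<'E'
from bench import robot
import cv2
o=robot.get_obs();print({k:(v if not hasattr(v,'round') else v) for k,v in o.items()})
print(robot.tcp_to_grasp)
for n in("scene","side","wrist"):
    im=robot.snapshot(n);cv2.imwrite(f"pics/{n}0.png",im)
    p=robot.camera_params(n);print(n,p)
E
```

```text
pics
{'time': 0.0, 'joint_positions': array([-1.21512402e+00,  8.79303902e-02,  1.37224073e+00, -5.11000598e-05,
        1.68360880e+00, -1.03107887e-01]), 'qvel': array([ 0.00089147, -0.00025499, -0.00097607,  0.00091565, -0.00027171,
        0.00157314]), 'joint_torque': array([-1.63345503e-04, -3.40186858e+01, -3.02426291e+01,  7.17604277e-02,
        3.29782872e-02, -1.73851477e-04]), 'tool_pos': array([ 0.24335219, -0.49261639,  0.20432451]), 'ee_rot': array([-1.57062172,  0.00218087, -1.11202164]), 'wrist_force': array([-0.90983666, -0.19283828, -0.23175168]), 'wrist_torque': array([ 0.00790423, -0.03744569,  0.0181355 ]), 'width': 0.09406985631553567}
0.0188
scene {'fx': 484.23872208201544, 'fy': 484.23872208201544, 'cx': 286.2966408703569, 'cy': 204.19669618632167, 'extrinsics': array([[-0.14024226, -0.82177926,  0.55227797,  1.24563023],
       [ 0.99004544, -0.10967349,  0.0882143 ,  0.11684775],
       [-0.01192243,  0.55915165,  0.82897967,  1.03595618],
       [ 0.        ,  0.        ,  0.        ,  1.        ]])}
side {'fx': 529.5588503492362, 'fy': 529.5588503492362, 'cx': 270.7430148356992, 'cy': 201.03765705576868, 'extrinsics': array([[-0.91052945,  0.27239389, -0.31102682,  0.0953352 ],
       [-0.4129111 , -0.63731075,  0.65064539,  0.98209018],
       [-0.02098891,  0.72085822,  0.69276467,  1.14268303],
       [ 0.        ,  0.        ,  0.        ,  1.        ]])}
wrist {'fx': 375.7039748234405, 'fy': 375.7039748234405, 'cx': 276.5065772317381, 'cy': 217.11362950998773, 'extrinsics': array([[ 0.44281762,  0.86163116,  0.2480006 ,  0.31563773],
       [-0.89661046,  0.42600309,  0.1208762 , -0.45567643],
       [-0.00149833, -0.27588604,  0.96118918,  0.38318262],
       [ 0.        ,  0.        ,  0.        ,  1.        ]])}
```

View pics/scene0.png

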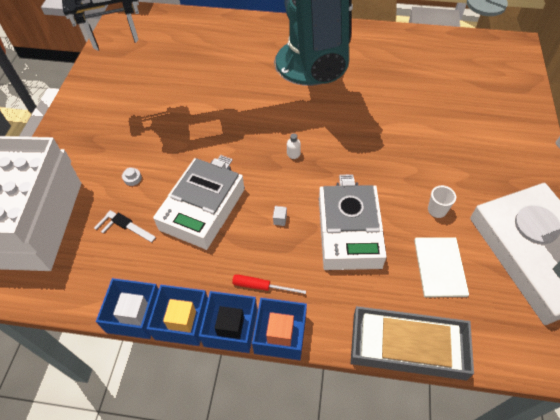

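View pics/side0.png

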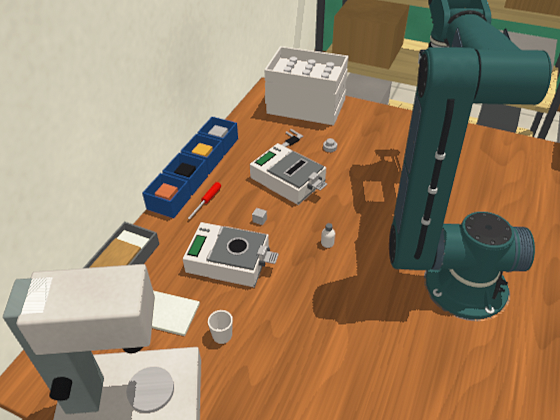

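View pics/wrist0.png

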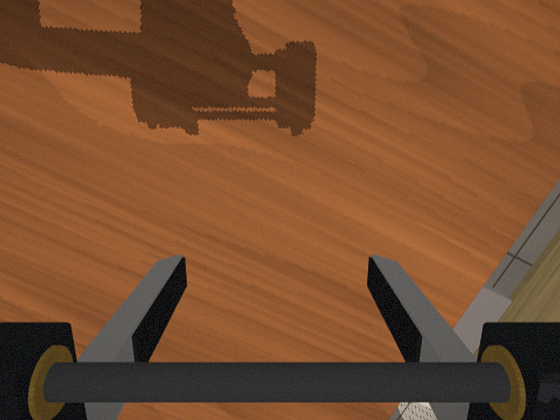

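The scene picture shows the round-window tester at about (350,225), with its tab at (347,181) towards the robot. The slot tester is at (200,200). The side picture shows the round window at (237,246) and its tab at (268,257). Next I'll measure both.

```bash
cat > h.py <<'E'
import numpy as np,cv2
from bench import robot
np.set_printoptions(precision=4,suppress=True)
def world(cam,c):
    T=robot.camera_params(cam)["extrinsics"]; return T[:3,:3]@np.array(c)+T[:3,3]
def proj(cam,P,p=None):
    p=p or robot.camera_params(cam);T=p["extrinsics"];q=T[:3,:3].T@(np.array(P)-T[:3,3])
    return np.array([p["cx"]+p["fx"]*q[0]/-q[2],p["cy"]+p["fy"]*(-q[1])/-q[2]])
def ray(cam,uv):
    p=robot.camera_params(cam);T=p["extrinsics"]
    d=T[:3,:3]@np.array([(uv[0]-p["cx"])/p["fx"],-(uv[1]-p["cy"])/p["fy"],-1]);return T[:3,3],d/np.linalg.norm(d)
def atz(cam,uv,z):
    o,d=ray(cam,uv);return o+d*(z-o[2])/d[2]
def tri(a,b):
    (o1,d1),(o2,d2)=ray(*a),ray(*b)
    A=np.c_[d1,-d2];s=np.linalg.lstsq(A,o2-o1,rcond=None)[0]
    p,q=o1+s[0]*d1,o2+s[1]*d2;return (p+q)/2,np.linalg.norm(p-q)
E
python3 - <<'E'
from h import *
for c in("scene","side"):
    for t in("tester_round","lid_round","tab_round_pad","lid_round_edge"):
        r=robot.spot_in(c,t)
        for d in r[:2]:
            w=world(c,d["centre"]);print(c,t,round(d["score"],2),w,proj(c,w))
print(robot.get_obs()["time"])
for n,(x0,y0,w) in {"scene":(300,160,110),"side":(170,210,120)}.items():
    im=cv2.imread(f"pics/{n}0.png")[y0:y0+w,x0:x0+w];cv2.imwrite(f"pics/{n}0z.png",cv2.resize(im,None,fx=5,fy=5,interpolation=cv2.INTER_CUBIC))
E
```

```text
scene tester_round 0.64 [0.6367 0.1752 0.0624] [352.1551 225.5965]
scene lid_round 0.61 [0.5923 0.1658 0.0683] [349.6526 208.1669]
scene tab_round_pad 0.63 [0.5141 0.1558 0.0672] [347.7266 181.9902]
scene lid_round_edge 0.83 [0.5918 0.1639 0.0688] [348.9004 207.7908]
side tester_round 0.95 [0.6028 0.1983 0.0631] [227.4267 253.5933]
side tester_round 0.32 [ 0.5633 -0.1874  0.0683] [296.1816 169.5041]
side lid_round 0.7 [ 0.5255 -0.3991  0.0183] [329.8557 146.3978]
side lid_round 0.66 [0.5864 0.1775 0.0707] [236.2577 248.1378]
side tab_round_pad 0.78 [0.5044 0.1628 0.0549] [266.5107 257.443 ]
side tab_round_pad 0.59 [0.603  0.2009 0.0631] [226.9283 254.2519]
side lid_round_edge 0.87 [0.5858 0.1769 0.0671] [236.6584 248.9423]
0.55
```

```bash
sleep 1
```

```text
(no output)
```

View pics/scene0z.png

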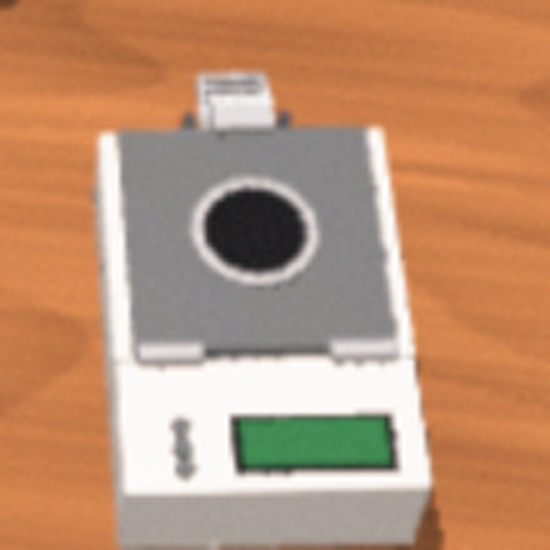

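View pics/side0z.png

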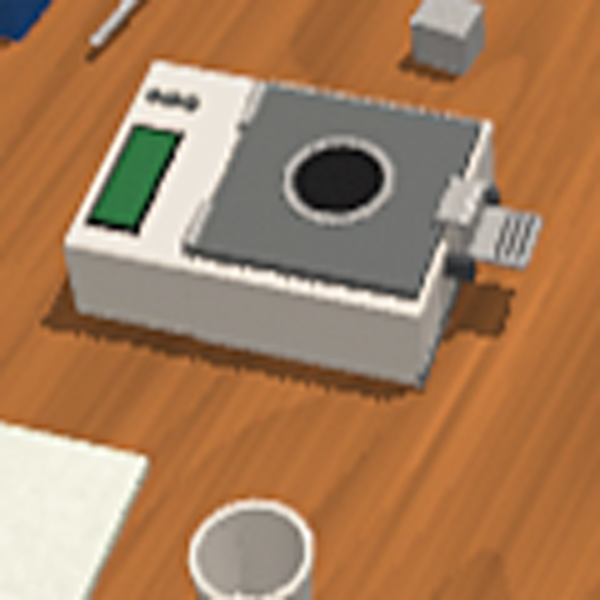

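```bash
python3 - <<'E'
from h import *
from scipy.optimize import least_squares
S,D="scene","side"
P={"scene":robot.camera_params(S),"side":robot.camera_params(D)}
sc=lambda u,v:(300+u/5,160+v/5)
sd=lambda u,v:(170+u/5,210+v/5)
obs=[(S,(-.072,-.062,.068),sc(115,131)),(S,(-.072,.062,.068),sc(371,128)),
(D,(-.072,.062,.068),sd(418,297)),(D,(-.072,-.062,.068),sd(490,122)),
(D,(-.075,.07,0),sd(420,385)),(D,(-.121,-.018,.052),sd(541,213)),(D,(-.121,.018,.052),sd(527,268)),
(S,(.125,-.07,.06),sc(122,495)),(S,(.125,.07,.06),sc(435,488)),(D,(.125,.07,.06),sd(68,245)),(D,(.125,-.07,.06),sd(155,62)),
(S,(-.121,-.018,.052),sc(198,75)),(S,(-.121,.018,.052),sc(266,74))]
def T(p,X):
    c,s=np.cos(p[2]),np.sin(p[2]);return np.array([p[0]+c*X[0]-s*X[1],p[1]+s*X[0]+c*X[1],X[2]])
def f(p):return np.concatenate([proj(c,T(p,X),P[c])-uv for c,X,uv in obs])
r=least_squares(f,[.6,.17,.1],loss="soft_l1")
p=r.x;print(p);print(f(p).reshape(-1,2))
for n,X in dict(pad=(-.106,0,.052),hinge=(.055,0,.064),edge=(-.072,0,.064),win=(0,0,.068)).items():print(n,T(p,X))
print("tri win",tri((S,sc(256,231)),(D,sd(337,180))))
print("tri padfront",tri((S,sc(232,75)),(D,sd(534,240))))
print("tri corners",tri((S,sc(115,131)),(D,sd(490,122))),tri((S,sc(371,128)),(D,sd(418,297))))
for t in("bottle","gauge_block","cup"):
    for c in(S,D):
        d=robot.spot_in(c,t)[0];print(t,c,round(d["score"],2),world(c,d["centre"]))
E
```

```text
[0.5968 0.1701 0.155 ]
[[ 0.6278 -0.0714]
 [-0.3763 -0.403 ]
 [-0.6208 -0.9467]
 [-1.9218 -0.1903]
 [ 0.3113  0.0887]
 [ 1.055   0.6437]
 [ 0.3707 -0.2992]
 [ 0.507  -0.1877]
 [-0.0485  0.0786]
 [-2.0312 -0.9322]
 [-0.5716 -1.0004]
 [-0.1746 -0.9936]
 [ 0.3191 -1.0558]]
pad [0.4921 0.1537 0.052 ]
hinge [0.6512 0.1786 0.064 ]
edge [0.5257 0.159  0.064 ]
win [0.5968 0.1701 0.068 ]
tri win (array([0.5873, 0.169 , 0.0701]), np.float64(4.757690991938928e-05))
tri padfront (array([0.4799, 0.1512, 0.0511]), np.float64(0.0008322645057875655))
tri corners (array([0.532 , 0.095 , 0.0646]), np.float64(0.002890588780601064)) (array([0.5146, 0.2211, 0.0652]), np.float64(0.0012398869372352674))
bottle scene 0.79 [0.3984 0.006  0.0436]
bottle side 0.53 [0.384  0.0146 0.0417]Traceback (most recent call last):
  File "<stdin>", line 23, in <module>
IndexError: list index out of range
```

The pose fit has residuals of 1 px or so, and triangulation puts the pad front at z=0.051 and the window at z=0.070, as stated. The tester is at (0.597, 0.170) with yaw 0.155, and the pad is at (0.492, 0.154, 0.052). I'll shut the fingers, align with the tester and move across high up.

arm_command(
  series="0 0.15 0 0 0 0 0; 0 0.15 0 0 0 0 0; 0 0 0 -0.043 0 0.0246 0; 0 0 0 -0.043 0 0.0246 0; 0 0 0 -0.043 0 0.0246 0; 0 0 0 -0.043 0 0.0246 0; 0 0 0 -0.043 0 0.0246 0; 0 0 0 -0.043 0 0.0246 0; 0 0 0 -0.043 0 0.0246 0; 0 0 0 -0.043 0 0.0246 0; 0 0 0 -0.043 0 0.0246 0; 0 0 0 -0.043 0 0.0246 0",
)

```text
time: 1.9
tool_pos: [0.425, -0.0293, 0.2053]
ee_rot: [-1.565, -0.003, -1.435]
wrist_force: [1.0, 0.1, 0.3]
width: 0.0015
```

arm_command(
  series="0 -0.019 0 -0.043 0 0.0223 0; 0 0 0 -0.043 0 0.0223 0; 0 0 0 -0.043 0 0.0223 0; 0 0 0 -0.043 0 0.0223 0; 0 0 0 0 0 0 0; 0 0 0 0 0 0 0",
)

```text
time: 2.5
tool_pos: [0.4884, 0.1663, 0.2058]
ee_rot: [-1.562, -0.003, -1.405]
wrist_force: [-0.1, 0.0, -0.7]
width: 0.0006
```

```bash
cat > to.py <<'E'
import sys
from h import *
from scipy.spatial.transform import Rotation as Ro
o=robot.get_obs()
R=Ro.from_euler('xyz',o["ee_rot"]).as_matrix()
p0=np.array([.5968,.1701]);c,s=np.cos(.155),np.sin(.155)
Rt=np.array([[c,-s,0],[s,c,0],[0,0,1]])
loc=Rt.T@(o["tool_pos"]-np.r_[p0,0])
print("t",o["time"],"pos",o["tool_pos"],"rot",o["ee_rot"],"F",o["wrist_force"],"j",o["joint_positions"])
print("tester-frame TCP",loc,"R in tester\n",Rt.T@R)
if len(sys.argv)>3:
    tgt=np.array(list(map(float,sys.argv[1:4])))
    print("shift tool for tester target",tgt,":",R.T@Rt@(tgt-loc))
E
python3 to.py -.108 0 .08
python3 - <<'E'
from h import *
cv2.imwrite("pics/wrist1.png",robot.snapshot("wrist"))
for t in("tab_round_pad","lid_round"):
    for d in robot.spot_in("wrist",t)[:2]:
        w=world("wrist",d["centre"]);print(t,round(d["score"],2),w,proj("wrist",w))
print("pred pad",proj("wrist",[.4921,.1537,.052]),"win",proj("wrist",[.5884,.1688,.068]))
E
```

```text
t 2.5 pos [0.4884 0.1663 0.2058] rot [-1.5615 -0.0031 -1.4051] F [-0.1084  0.013  -0.7143] j [ 0.2207  0.0043  1.4563 -0.0036  1.6719  1.6253]
tester-frame TCP [-0.1077  0.0129  0.2058] R in tester
 [[ 0.0107  0.0093  0.9999]
 [-0.9999 -0.003   0.0107]
 [ 0.0031 -1.      0.0093]]
shift tool for tester target [-0.108  0.     0.08 ] : [ 0.0126  0.1259 -0.0016]
tab_round_pad 0.9 [0.4977 0.1547 0.0505] [290.6862 194.5802]
tab_round_pad 0.43 [0.5976 0.1705 0.0707] [293.8096  73.855 ]
lid_round 0.97 [0.5944 0.1689 0.0695] [294.0546  78.6233]
pred pad [290.1171 200.9925] win [292.833   86.6794]
```

View pics/wrist1.png

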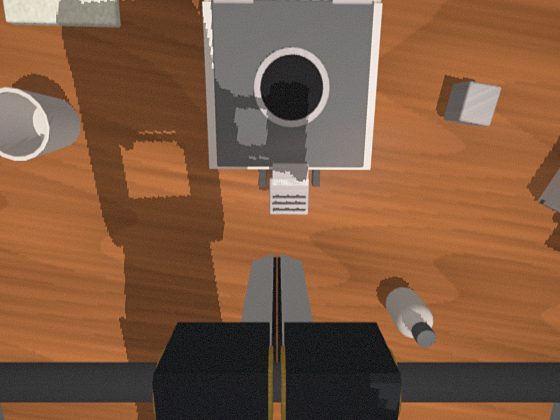

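The wrist view shows the pad at about (289,198) and the window at (292,88), both within a few pixels (1–2 mm) of the fit. The fingers are 13 mm off sideways. I'll correct that and go down.

arm_command(
  series="0 -0.011 0 0.0126 0.04 0 0; -0.009 0 0 0 0.04 0 0; 0 0 0 0 0.04 0 0; 0 0 0 0 0 0 0",
)

```text
time: 3.05
tool_pos: [0.4935, 0.145, 0.0871]
ee_rot: [-1.561, -0.004, -1.408]
wrist_force: [-1.1, -0.5, -0.1]
width: 0.0004
```

```bash
python3 to.py -.107 0 .055;python3 - <<'E'
from h import *
cv2.imwrite("pics/wrist2.png",robot.snapshot("wrist"))
E
```

```text
t 3.05 pos [0.4935 0.145  0.0871] rot [-1.561  -0.0042 -1.4076] F [-1.1383 -0.4886 -0.0916] j [ 0.1786  0.0556  1.6421 -0.0044  1.4341  1.5868]
tester-frame TCP [-0.106  -0.0088  0.0871] R in tester
 [[ 0.0082  0.0098  0.9999]
 [-1.     -0.0042  0.0082]
 [ 0.0042 -0.9999  0.0098]]
shift tool for tester target [-0.107  0.     0.055] : [-0.009   0.0321 -0.0013]
```

View pics/wrist2.png

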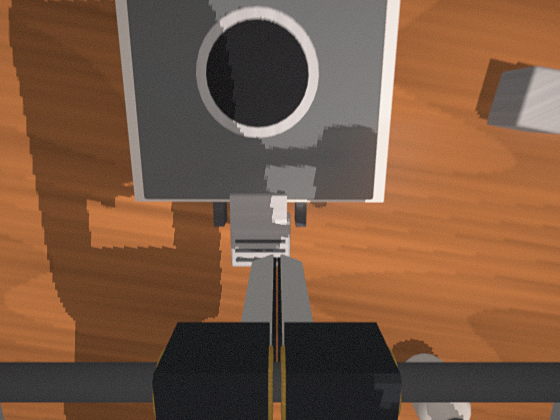

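arm_command(
  series="0 -0.005 0 -0.009 0.012 -0.001 0; 0 0 0 0 0 0 0; 0 0 0 0 0 0 0",
)

```text
time: 3.4
tool_pos: [0.4977, 0.1542, 0.085]
ee_rot: [-1.543, -0.004, -1.405]
wrist_force: [-0.5, -0.3, 0.4]
width: 0.0006
```

```bash
python3 to.py -.107 0 .055;python3 - <<'E'
from h import *
cv2.imwrite("pics/wrist3.png",robot.snapshot("wrist"))
E
```

```text
t 3.4 pos [0.4977 0.1542 0.085 ] rot [-1.5429 -0.0039 -1.4051] F [-0.4875 -0.2629  0.4348] j [ 0.1948  0.0581  1.6441 -0.0048  1.4116  1.6005]
tester-frame TCP [-0.1004 -0.0004  0.085 ] R in tester
 [[ 0.0107  0.028   0.9996]
 [-0.9999 -0.0036  0.0108]
 [ 0.0039 -0.9996  0.0279]]
shift tool for tester target [-0.107  0.     0.055] : [-0.0006  0.0299 -0.0074]
```

View pics/wrist3.png

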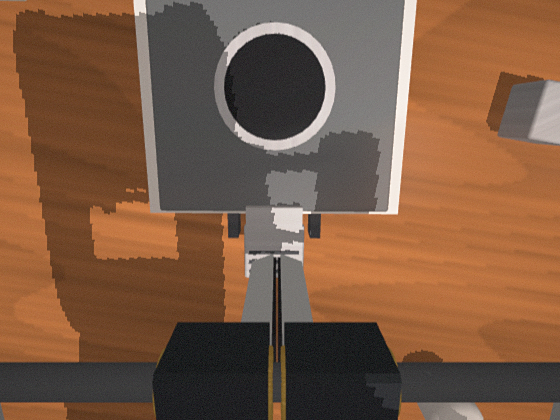

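arm_command(
  series="-0.01 0 0 0 0.005 -0.003 0; -0.01 0 0 0 0.005 -0.003 0; 0 0 0 0 0.005 -0.001 0; 0 0 0 0 0.003 0 0; 0 0 0 0 0 0 0",
)

```text
time: 3.95
tool_pos: [0.4918, 0.1536, 0.0678]
ee_rot: [-1.561, -0.004, -1.404]
wrist_force: [-0.3, 0.7, 0.6]
width: 0.0006
```

```bash
python3 to.py -.107 0 .055
```

```text
t 3.95 pos [0.4918 0.1536 0.0678] rot [-1.5606 -0.0038 -1.4041] F [-0.2707  0.6524  0.6174] j [ 0.1955  0.0724  1.6646 -0.0042  1.3945  1.6003]
tester-frame TCP [-0.1063 -0.0001  0.0678] R in tester
 [[ 0.0117  0.0103  0.9999]
 [-0.9999 -0.0037  0.0118]
 [ 0.0038 -0.9999  0.0102]]
shift tool for tester target [-0.107  0.     0.055] : [-0.0001  0.0128 -0.0008]
```

arm_command(
  series="0 0 0 0 0.005 0 0; 0 0 0 0 0.005 -0.001 0; 0 0 0 0 0.003 0 0; 0 0 0 0 0.003 0 0; 0 0 0 0 0.002 0 0",
)

```text
time: 4.45
tool_pos: [0.4911, 0.1535, 0.0489]
ee_rot: [-1.56, -0.004, -1.404]
wrist_force: [-2.2, -0.8, 4.0]
width: 0.0005
```

```bash
python3 to.py -.107 0 .047
```

```text
t 4.45 pos [0.4911 0.1535 0.0489] rot [-1.5603 -0.0038 -1.4041] F [-2.1593 -0.8155  3.952 ] j [ 0.1954  0.0871  1.6887 -0.0042  1.3555  1.6004]
tester-frame TCP [-0.107  -0.0001  0.0489] R in tester
 [[ 0.0117  0.0105  0.9999]
 [-0.9999 -0.0037  0.0117]
 [ 0.0038 -0.9999  0.0104]]
shift tool for tester target [-0.107  0.     0.047] : [-0.0001  0.0019  0.    ]
```

Contact is made at 4 N. I'll press a little further.

arm_command(
  series="0 0 0 0 0.003 0 0; 0 0 0 0 0.003 0 0; 0 0 0 0 0.003 0 0; 0 0 0 0 0.002 0 0; 0 0 0 0 0.001 0 0; 0 0 0 0 0.001 0 0",
)

```text
time: 5.05
tool_pos: [0.4912, 0.1535, 0.0478]
ee_rot: [-1.558, -0.004, -1.403]
wrist_force: [-2.1, -0.6, 4.6]
width: 0.0002
```

```bash
python3 to.py -.107 0 .047;python3 - <<'E'
from h import *
cv2.imwrite("pics/side4.png",cv2.resize(robot.snapshot("side")[170:330,150:350],None,fx=3,fy=3))
E
```

```text
t 5.05 pos [0.4912 0.1535 0.0478] rot [-1.5581 -0.0045 -1.4034] F [-2.1025 -0.5938  4.6184] j [ 0.196   0.087   1.6914 -0.005   1.3507  1.6004]
tester-frame TCP [-0.1069 -0.0001  0.0478] R in tester
 [[ 0.0124  0.0127  0.9998]
 [-0.9999 -0.0043  0.0124]
 [ 0.0045 -0.9999  0.0127]]
shift tool for tester target [-0.107  0.     0.047] : [-0.0001  0.0008 -0.0001]
```

View pics/side4.png

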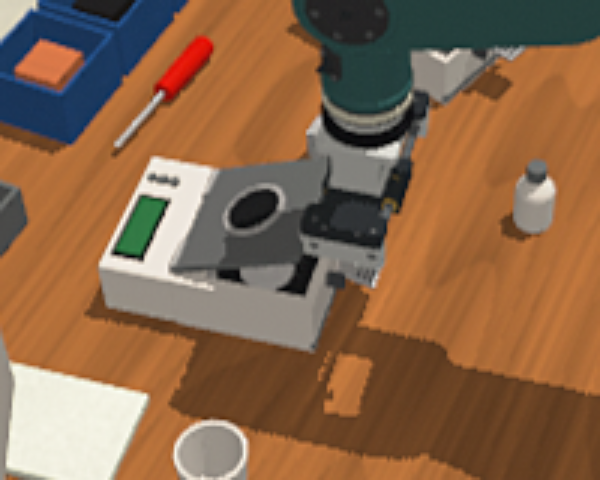

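The side view shows the lid ajar with the dark gap at (265,265). The tab worked. Next I'll back off upwards, tilt the fingers forward and go under the lid's edge.

arm_command(
  series="0 0 0 0 -0.015 0 0; 0 0 0 0 -0.02 -0.005 0; 0 0 0 0 -0.03 -0.01 0; 0 0 0 0 -0.03 -0.01 0; 0 0 0 0 -0.02 0 0; 0.15 0 0 0 0 0 0; 0.15 0 0 0 0 0 0; 0.15 0 0 0 0 0 0; 0.15 0 0 0 0 0 0; 0.15 0 0 0 0 0 0; 0 0 0 0 0 0 0",
)

```text
time: 6.2
tool_pos: [0.4651, 0.1492, 0.1544]
ee_rot: [-0.825, -0.004, -1.404]
wrist_force: [-0.5, 0.1, -0.6]
width: 0.0007
```

```bash
python3 to.py -.11 0 .094;python3 - <<'E'
from h import *
cv2.imwrite("pics/side5.png",cv2.resize(robot.snapshot("side")[170:330,150:350],None,fx=3,fy=3))
E
```

```text
t 6.2 pos [0.4651 0.1492 0.1544] rot [-0.8246 -0.0045 -1.404 ] F [-0.5207  0.1104 -0.62  ] j [ 0.2252 -0.5839  2.184  -0.06    0.7972  1.6526]
tester-frame TCP [-0.1334 -0.0003  0.1544] R in tester
 [[ 0.0118  0.6788  0.7342]
 [-0.9999  0.0047  0.0117]
 [ 0.0045 -0.7343  0.6788]]
shift tool for tester target [-0.11   0.     0.094] : [-0.0003  0.0602 -0.0239]
```

View pics/side5.png

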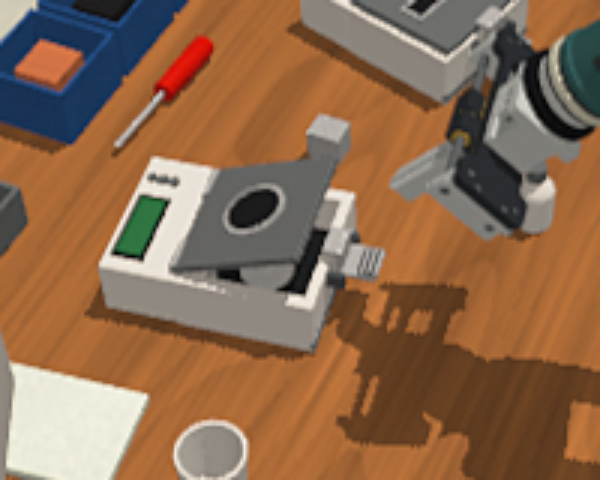

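The lid is held ajar and the tool is tilted about 43°. Now down to just in front of the edge.

arm_command(
  series="0 0 0 0 0.018 -0.005 0; 0 0 0 0 0.018 -0.007 0; 0 0 0 0 0.016 -0.006 0; 0 0 0 0 0.008 -0.004 0; 0 0 0 0 0 0 0",
)

```text
time: 6.75
tool_pos: [0.5086, 0.1564, 0.118]
ee_rot: [-0.802, -0.003, -1.406]
wrist_force: [0.3, -0.0, -0.4]
width: 0.0004
```

```bash
python3 to.py -.11 0 .094;python3 - <<'E'
from h import *
cv2.imwrite("pics/wrist6.png",robot.snapshot("wrist"))
cv2.imwrite("pics/side6.png",cv2.resize(robot.snapshot("side")[170:330,150:350],None,fx=3,fy=3))
E
```

```text
t 6.75 pos [0.5086 0.1564 0.118 ] rot [-0.8023 -0.0029 -1.4055] F [ 0.314  -0.0209 -0.4215] j [ 0.2168 -0.4261  2.183  -0.0654  0.618   1.6592]
tester-frame TCP [-0.0893  0.0001  0.118 ] R in tester
 [[ 0.0103  0.695   0.7189]
 [-0.9999  0.0051  0.0094]
 [ 0.0029 -0.7189  0.6951]]
shift tool for tester target [-0.11   0.     0.094] : [-0.0002  0.0028 -0.0315]
```

View pics/side6.png

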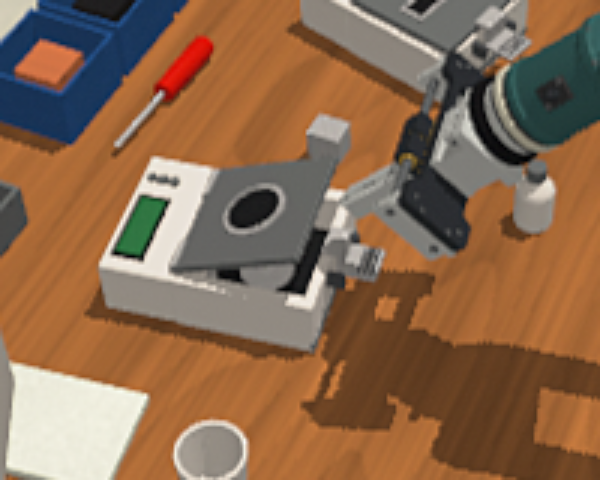

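View pics/wrist6.png

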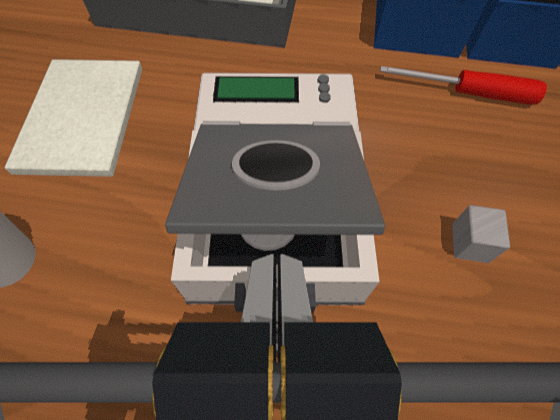

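The wrist view shows the lid's front edge at row ~225, with the finger tips centred below it at (275,260). I need to go about 24 mm lower before moving under it.

arm_command(
  series="0 0 0 0 0.004 -0.007 0; 0 0 0 0 0.004 -0.007 0; 0 0 0 0 0.004 -0.007 0; 0 0 0 0 0.003 -0.004 0; 0 0 0 0 0 0 0",
)

```text
time: 7.35
tool_pos: [0.5017, 0.1554, 0.0921]
ee_rot: [-0.796, -0.003, -1.405]
wrist_force: [-1.0, -0.1, -0.1]
width: 0.0004
```

```bash
python3 to.py -.06 0 .094
```

```text
t 7.35 pos [0.5017 0.1554 0.0921] rot [-0.7955 -0.0025 -1.4051] F [-0.9565 -0.1288 -0.0922] j [ 0.2184 -0.4152  2.2354 -0.0744  0.5481  1.6702]
tester-frame TCP [-0.0963  0.0002  0.0921] R in tester
 [[ 0.0107  0.6999  0.7142]
 [-0.9999  0.0057  0.0094]
 [ 0.0025 -0.7142  0.6999]]
shift tool for tester target [-0.06   0.     0.094] : [0.0006 0.024  0.0273]
```

arm_command(
  series="0 0 0 0 0.008 0.008 0; 0 0 0 0 0.008 0.009 0; 0 0 0 0 0.007 0.008 0; 0 0 0 0 0.003 0.003 0; 0 0 0 0 0 0 0",
)

```text
time: 7.85
tool_pos: [0.5396, 0.1619, 0.0919]
ee_rot: [-0.797, -0.003, -1.405]
wrist_force: [0.7, -0.1, -0.5]
width: 0.0006
```

```bash
python3 to.py -.05 0 .12;python3 - <<'E'
from h import *
cv2.imwrite("pics/wrist7.png",robot.snapshot("wrist"))
E
```

```text
t 7.85 pos [0.5396 0.1619 0.0919] rot [-0.797  -0.0025 -1.4048] F [ 0.6664 -0.0968 -0.4967] j [ 0.2122 -0.3027  2.1613 -0.0698  0.5107  1.663 ]
tester-frame TCP [-0.0578  0.0008  0.0919] R in tester
 [[ 0.011   0.6989  0.7152]
 [-0.9999  0.0059  0.0096]
 [ 0.0025 -0.7152  0.6989]]
shift tool for tester target [-0.05  0.    0.12] : [ 0.0009 -0.0146  0.0252]
```

View pics/wrist7.png

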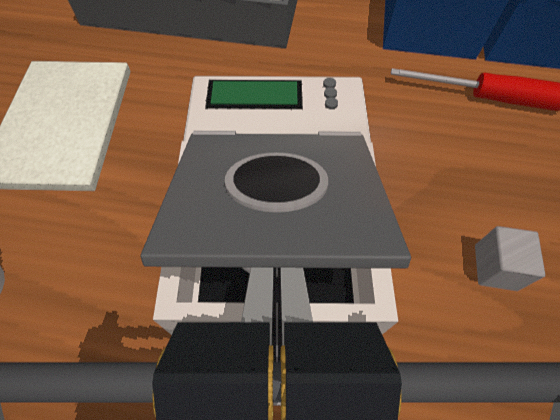

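The tips are under the lid's edge. I'll lift along the arc.

arm_command(
  series="0 0 0 0 -0.002 0.006 0; 0 0 0 0 -0.002 0.006 0; 0 0 0 0 -0.002 0.007 0; 0 0 0 0 -0.002 0.007 0; 0 0 0 0 -0.002 0.007 0; 0 0 0 0 -0.002 0.007 0; 0 0 0 0 -0.001 0.007 0",
)

```text
time: 8.6
tool_pos: [0.5642, 0.1662, 0.1372]
ee_rot: [-0.798, -0.003, -1.405]
wrist_force: [-0.8, -0.1, -1.2]
width: 0.0002
```

```bash
python3 to.py -.003 0 .153;python3 - <<'E'
from h import *
cv2.imwrite("pics/wrist8.png",robot.snapshot("wrist"))
cv2.imwrite("pics/side8.png",cv2.resize(robot.snapshot("side")[170:330,150:350],None,fx=3,fy=3))
E
```

```text
t 8.6 pos [0.5642 0.1662 0.1372] rot [-0.7975 -0.0027 -1.4045] F [-0.843  -0.1254 -1.1647] j [ 0.2093 -0.2928  2.056  -0.056   0.6064  1.6458]
tester-frame TCP [-0.0328  0.0012  0.1372] R in tester
 [[ 0.0113  0.6985  0.7156]
 [-0.9999  0.006   0.0099]
 [ 0.0027 -0.7156  0.6985]]
shift tool for tester target [-0.003  0.     0.153] : [0.0016 0.0095 0.0324]
```

View pics/side8.png

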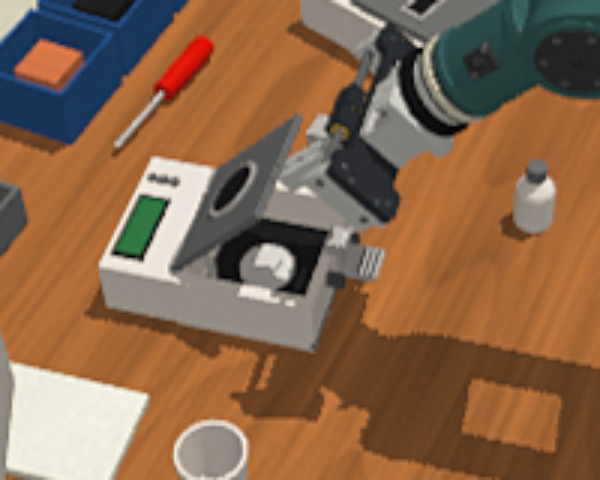

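View pics/wrist8.png

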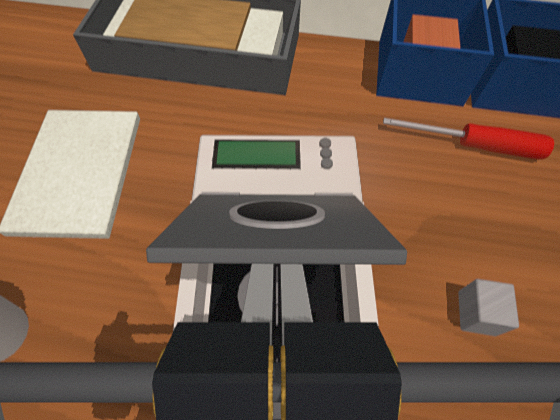

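The lid is up to about 45°, and the specimen is sitting at (268,265) in the side crop. I'll continue along the arc.

arm_command(
  series="0 0 0 0 0.002 0.006 0; 0 0 0 0 0.002 0.0065 0; 0 0 0 0 0.002 0.0065 0; 0 0 0 0 0.002 0.0065 0; 0 0 0 0 0.002 0.0065 0; 0 0 0 0 0.003 0.006 0; 0 0 0 0 0.003 0.006 0; 0 0 0 0 0.003 0.006 0; 0 0 0 0 0.003 0.006 0; 0 0 0 0 0.003 0.006 0",
)

```text
time: 9.7
tool_pos: [0.6306, 0.1774, 0.1644]
ee_rot: [-0.797, -0.003, -1.405]
wrist_force: [0.6, 0.9, 0.5]
width: 0.0007
```

```bash
python3 to.py .062 0 .160;python3 - <<'E'
from h import *
cv2.imwrite("pics/side9.png",cv2.resize(robot.snapshot("side")[150:330,150:350],None,fx=3,fy=3))
E
```

```text
t 9.7 pos [0.6306 0.1774 0.1644] rot [-0.7974 -0.0028 -1.4046] F [0.6014 0.8908 0.4616] j [ 0.2023 -0.1519  1.8871 -0.0459  0.6338  1.6317]
tester-frame TCP [0.0345 0.002  0.1644] R in tester
 [[ 0.0112  0.6985  0.7155]
 [-0.9999  0.0059  0.01  ]
 [ 0.0028 -0.7155  0.6986]]
shift tool for tester target [0.062 0.    0.16 ] : [0.0023 0.0223 0.0166]
```

View pics/side9.png

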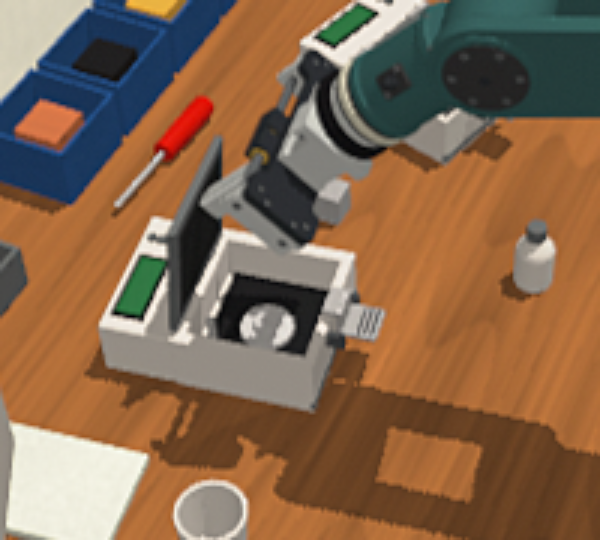

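The lid is nearly upright. I'll push it past upright.

arm_command(
  series="0 0 0 0 0.003 0.003 0; 0 0 0 0 0.0035 0.003 0; 0 0 0 0 0.0035 0.003 0; 0 0 0 0 0.0035 0.003 0; 0 0 0 0 0.0035 0.003 0; 0 0 0 0 0.0035 0.003 0; 0 0 0 0 0.003 0.002 0; 0 0 0 0 0 0 0",
)

```text
time: 10.55
tool_pos: [0.6649, 0.183, 0.1619]
ee_rot: [-0.796, -0.003, -1.405]
wrist_force: [0.4, 0.2, 0.2]
width: 0.0006
```

```bash
python3 to.py .062 0 .160;python3 - <<'E'
from h import *
cv2.imwrite("pics/side10.png",cv2.resize(robot.snapshot("side")[150:330,150:350],None,fx=3,fy=3))
E
```

```text
t 10.55 pos [0.6649 0.183  0.1619] rot [-0.7959 -0.0027 -1.4047] F [0.4139 0.1959 0.2268] j [ 0.1993 -0.0693  1.8191 -0.0435  0.6177  1.6281]
tester-frame TCP [0.0693 0.0023 0.1619] R in tester
 [[ 0.0111  0.6996  0.7144]
 [-0.9999  0.0058  0.0098]
 [ 0.0027 -0.7145  0.6996]]
shift tool for tester target [0.062 0.    0.16 ] : [ 0.0022 -0.0037 -0.0066]
```

View pics/side10.png

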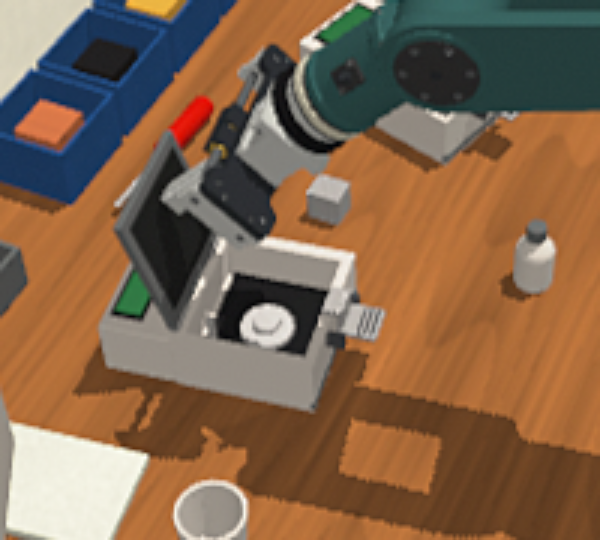

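The lid has fallen well past upright. I'll retreat along the finger axis and check it.

arm_command(
  series="0 0 0 0 -0.02 -0.005 0; 0 0 0 0 -0.03 -0.01 0; 0 0 0 0 -0.03 -0.01 0; 0 0 0 0 -0.03 -0.01 0; 0 0 0 0 -0.03 0 0; 0 0 0 0 -0.03 0 0; 0 0 0 0 0 0 0; 0 0 0 0 0 0 0; 0 0 0 0 0 0 0; 0 0 0 0 0 0 0; 0 0 0 0 0 0 0; 0 0 0 0 0 0 0",
)

```text
time: 11.8
tool_pos: [0.517, 0.1582, 0.2553]
ee_rot: [-0.806, -0.003, -1.405]
wrist_force: [-0.7, 0.7, 0.2]
width: 0.0003
```

```bash
python3 to.py;python3 - <<'E'
from h import *
a=robot.snapshot("side")
cv2.imwrite("pics/side11.png",cv2.resize(a[130:330,150:390],None,fx=3,fy=3))
b=robot.snapshot("scene");cv2.imwrite("pics/scene11.png",b)
c,s=np.cos(.155),np.sin(.155)
for th in(1.75,1.85,1.95):
  for cam in("side","scene"):
    out=[]
    for y in(-.062,.062):
        X=[.055-.127*np.cos(th),y,.064+.127*np.sin(th)]
        out.append(proj(cam,[.5968+c*X[0]-s*X[1],.1701+s*X[0]+c*X[1],X[2]]))
    print(th,cam,*out,[3*(o-[150,130]) for o in out] if cam=="side" else "")
E
```

```text
t 11.8 pos [0.517  0.1582 0.2553] rot [-0.8057 -0.0029 -1.4051] F [-0.6771  0.6703  0.1787] j [ 0.2164 -0.4912  1.9423 -0.0465  0.9266  1.6334]
tester-frame TCP [-0.0806  0.0006  0.2553] R in tester
 [[ 0.0107  0.6926  0.7213]
 [-0.9999  0.0053  0.0097]
 [ 0.0029 -0.7213  0.6926]]
1.75 side [210.5721 192.9299] [193.3419 225.8641] [array([181.7163, 188.7897]), array([130.0257, 287.5922])]
1.75 scene [330.7442 209.811 ] [390.064  208.7145] 
1.85 side [206.3115 192.9442] [188.8647 225.7659] [array([168.9346, 188.8326]), array([116.5942, 287.2977])]
1.85 scene [331.045  215.5339] [390.6312 214.4337] 
1.95 side [202.2517 193.3146] [184.6131 226.0285] [array([156.7552, 189.9437]), array([103.8392, 288.0854])]
1.95 scene [331.299  221.4768] [391.082  220.3744]
```

View pics/side11.png

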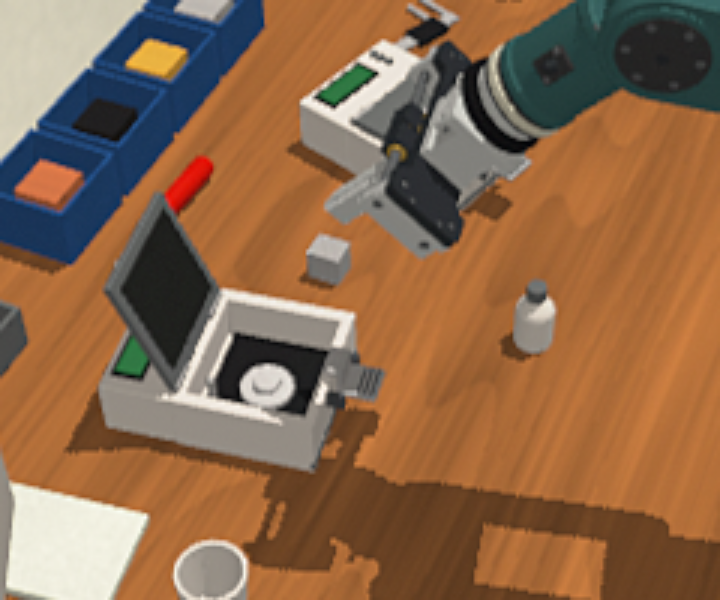

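View pics/scene11.png

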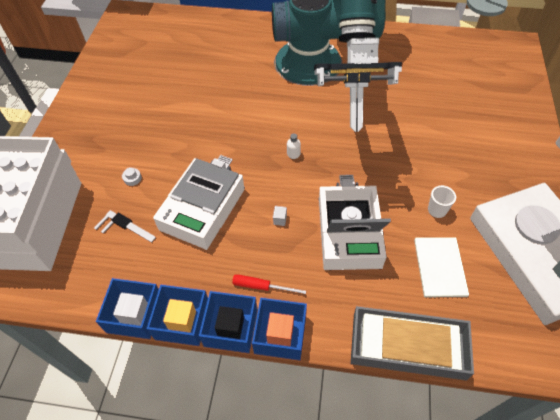

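Lid corners at (158,196) and (110,287) in the side crop, and an edge at about row 221 in the scene view, match the projection for 1.9–1.95 rad. The slot tester is shut and the bystanders have not moved. The arm is clear, so I'm handing in.

```bash
python3 - <<'E'
from bench import robot
print(robot.close_job(), robot.get_obs()["time"])
E
```

```text
the job is handed in; nothing more can be done
the job is handed in; nothing more can be done
```

The round-window tester's lid is open and resting at its hinge stop, and I handed the job in at about 12 s. I pressed the front tab with shut fingers at about 4–5 N and the lid sprang ajar. Then I tilted the fingers about 45° under its front edge, pushed it up past upright, and it fell back on its own.

- **Lid:** in the last side and scene pictures its edge matches the projection for 1.9–1.95 rad.
- **Left alone:** the specimen is still standing in its chamber, the slot tester is shut, and the bystanders are where they started. These were checked by eye in the pictures.
- **Robot:** the arm stood well clear of everything at hand-in. The highest wrist force I read was about 5 N, taken at the ends of moves only.
- **Disagreements:** the arm over- and undershot a few small shifts by up to about 10 mm, and I corrected this before contact. The networks also gave some wrong hits in the side view, and one call looking for a bystander found nothing, so I used my own fit to the pictures.

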